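Rack the cutter tubes heavy end down

ROBOT

A 7-joint arm with a two-finger parallel gripper is mounted at the origin on the work surface. World frame = base frame: x ahead of the robot, y to its left, z up, the work surface at z = 0. Lengths are in m, angles in rad, forces in N, time in s.
With the tool pointing down it reaches from about 0.425 to 0.925 m from the base axis. Payload 6.8 kg.
Tool frame: the origin (TCP) lies at the very end of the fingers, on their centre line; the grasp point (between the pads) lies bot.grip_point_offset behind it (bot.grip_point_offset is the distance from the TCP to the grasp point, in m); z points along the fingers, y is the line along which they close (so a half turn about z gives the same grasp; the last joint's range is limited). The gripper opens to 85 mm and grips with 20 to 120 N. Pads are 22 mm wide; open, the fingers measure 114 mm over their backs; the gripper's body (76 mm by 85 mm) begins 54 mm behind the grasp point. The pads swing forward as they close: fully open they stand 13 mm farther back than shut.
Start: joints at [-1.217, 0.477, 0.022, 1.555, -0.011, 1.109, -0.083], TCP at [0.301, 0.604, 0.231] pointing down, gripper open.
Joint ranges: [-2.96, 2.96], [-0.34, 2.1], [-1.41, 1.46], [0.24, 2.44], [-1.37, 4.51], [0.17, 1.92], [-2.96, 2.96]. Speed limits (rad/s): [2.39, 2.39, 3.14, 3.14, 3.14, 3.14, 3.14].

INTERFACE

Orientations are given as a unit quaternion [w, x, y, z].
In Python, from station import bot, imaging gives the robot as it stands. The module is installed in compiled form; this text tells all that it offers.
- The arm moves only by the tool carry_out, never from a script. Its argument "targets" is one flat list of numbers, 5 for each row, row after row: the closure in counts, from 0 (fully open) to 255 (shut), then the shift along the world's x, y, z in mm, then the turn about the world's z in degrees. A call has 1 to 20 rows; each row shifts and turns the commanded pose from where the row before left it; what a row does not reach is not made up. A row lasts 1/10 s, in which the tool goes at most 50 mm and 8.59 degrees, less where a joint would pass 70% of its speed; a pose out of reach is approached as far as the arm can. A call is refused whole if a number of a shift passes 50 or a number of a turn 8.59, either way. A call with a gripper value outside its range is refused whole. The fingers move at their own pace and stop on an object; "newtons" is the grip in N (left out, the last holds). Time passes only in rows, so rows that do not move let the fingers close. It gives the time, the measured TCP pose, the force, the opening and the grip force at its end, in the units of the state.
- bot.get_obs(): the state, without advancing time (a new reading comes with each control period).
- imaging.read_camera(name): name is "scene" or "top"; returns a dict with "frame" (420x560x3 uint8, red, green, blue), "fov_y" (degrees; the focal length in pixels is half the picture's height over the tangent of half this angle, whatever the lens; pixels are square), "cx", "cy" (the principal point, pixels), "pose" (4x4, takes a point from camera to world coordinates). Camera axes: x right, y up, looking along -z (the intrinsics and any distortion apply to the point x, -y, -z); pixel columns grow to the right and rows downward; lengths in m; the calibration is good to about 2 mm. A picture is of the moment at which its call begins. There is no depth.
- bot.hand_in(): hands the job in; it is judged then, once.
The state is a dict: "t": time; "q": joint angles; "joint_vel": joint speeds; "joint_torque": joint torques, N m; "eef_pos": TCP position; "tool_rot": TCP orientation; "contact_force": force on the tool from outside, world axes, zero at the start; "torque": the same for the moment, N m; "gripper_width": opening from 0.0 (shut) to 1.0 (fully open); "grasp_force": force on a finger pad.
Only numpy, scipy, OpenCV 4.12 (cv2) and the standard library are available. Lean on these libraries where they do the work, as an engineer would, in place of code of your own. Each camera call takes 0.05 s, during which the arm holds its last target. There are 200 camera calls.

TASK

Put the two cutter tubes lying on the bench into the two free bays of the leaning rack, heavy end down with its foot on the toe board, like the tube that is already racked. The two ends look alike, but a tube lifted by its middle shows which end is heavy; one leaned heavy end up would tip out over the bar, so do not let a tube drop off the rack. Leave the racked tube and everything else on the bench where it is.

Things in the scene. Friction and masses are not known exactly. Their poses are not given: they have to be found in the camera images.
- tube_a_mid (a point): Square grey plastic cutter tube lying on the bench, 180 mm long, 38 x 38 mm, 0.32 to 0.42 kg, black ribs round both ends, which look the same. This point is its centre, 19 mm up; its x axis runs along it. A steel cutter is packed fast in one end; which end varies and is not told by the axes. The balance point lies 39 to 47 mm from the centre, towards the heavy end.
- tube_b_mid (a point): The other cutter tube lying on the bench, the same in every way as tube_a; its heavy end is drawn separately. Gripped at mid-length and lifted clear, a tube loads the gripper with 0.13 to 0.19 N m about the line between the fingers, heavy end down. A grip of 30 N holds it level; in a light grip (3 to 10 N) it turns between the pads and the heavy end sags visibly.
- tube_c_mid (a point): The tube that is already racked, in the third bay (180 x 38 x 38 mm), heavy end down; this point is its centre. Leave it alone.
- bay_middle (a point): Free middle bay of the leaning rack (wood and plywood, three bays 90 mm apart, fixed to the bench). This point is where the centre of a properly racked tube lies: 90 mm up the slope from the toe board, 19 mm above bed and bar. x axis: up the slope, along the racked tube, 34 degrees above level; y: level, across the bays; z: square to the slope, upwards.
- bay_end (a point): Free end bay of the same rack, 90 mm along +y of bay_middle (the racked tube is 90 mm to the other side of bay_middle); point and axes as for bay_middle. Spacer blocks 20 mm high beside the tube's foot, from the toe to 43 mm up the slope, leave each bay a gap 50 mm wide, centred.
- toe_foot (a point): Middle of the rack's toe: the line where the toe board (290 mm wide, rising 22 mm square to the bed) meets the bed that carries the tube's underside (45 mm long up the slope). A tube's foot stands against the toe board here. Axes as for bay_middle.
- bar_top (a point): Middle of the top of the rack's steel bar (12 mm thick, level, 284 mm long), in line with the bed, 66 mm up the slope from the toe. The tube leans on it and overhangs it freely by 114 mm. A tube with its balance point beyond the bar (heavy end up) tips out over it.
- rack: The leaning rack, 290 mm wide. Origin: on the bench, 75 mm level distance from the toe line towards the rising side; x axis level and pointing the way the slope rises, y across the bays, z up. Base board 130 x 290 x 9 mm. The upper end of a racked tube stands 165 mm above the bench.
- wrench: Open-ended steel spanner lying on the bench, about 180 mm long; origin under its middle. Leave it alone.
- screwdriver: Screwdriver lying on the bench, red handle, about 200 mm long; origin under its middle. Leave it alone.
- hammer: Hammer lying on the bench, about 260 mm long, wooden handle; origin under its middle. Leave it alone.
- spray_can: Spray can standing upright, 65 mm across, 190 mm high; origin under its foot. Leave it alone.
- screw_jar: Squat jar standing upright, 76 mm across, 90 mm high; origin under its foot. Leave it alone.
- tape_roll: Black roll of tape lying flat, 100 mm across, 48 mm high; origin under its centre. Leave it alone.
- offcut: Timber offcut, 160 x 70 x 35 mm, lying flat; origin under its centre. Leave it alone.

How it is judged:
By the outcome, as a careful person would: the job done as asked, in the order asked, and still so for the second after the job is handed in, with the robot touching nothing.
It also fails if it takes over 61 s, if anything falls off the work surface, if the arm or the gripper's body presses on something with over 40 N, if the wrist force passes 120 N, or if a joint passes its speed limit or range.

## Working session

There is one attempt and no reset: what is moved stays moved. The work goes in short steps, Python scripts to look and compute and a tool call to move; the robot and the scene stay as the last step left them, time stands still between calls to the robot, and variables do not carry over. Pictures are saved under pics/ and viewed, at most 13 in all, crops included, and the job is handed in when it is done.

Besides the shell and the picture viewer there is one more tool, called after "Request:" by a JSON object that holds its "op" and its "data", one argument or row to a line. carry_out: Moves the arm, as the interface text tells. Its arguments: {"type":"object","properties":{"targets":{"type":"array","items":{"type":"number"}},"newtons":{"type":"number"}},"required":["targets"]}

```bash
mkdir -p pics; python3 - <<'E'
from station import bot, imaging
import cv2,numpy as np
o=bot.get_obs()
print({k:np.round(v,3) for k,v in o.items()}, bot.grip_point_offset)
for n in("scene","top"):
    c=imaging.read_camera(n); print(n,{k:(np.round(v,4).tolist()) for k,v in c.items() if k!='frame'})
    cv2.imwrite(f"pics/{n}0.png",c["frame"][:,:,::-1])
E
```

```text
{'t': np.float64(0.0), 'q': array([-1.217,  0.478,  0.022,  1.556, -0.012,  1.109, -0.083]), 'joint_vel': array([-0.   ,  0.001,  0.002,  0.   ,  0.001,  0.001, -0.001]), 'joint_torque': array([-1.0000e-03, -5.9645e+01,  1.6080e+00, -2.8120e+01,  1.3000e-02,
        9.0000e-03, -0.0000e+00]), 'eef_pos': array([0.3  , 0.604, 0.23 ]), 'tool_rot': array([-0.   ,  0.229,  0.973, -0.001]), 'contact_force': array([ 0.042, -0.29 ,  0.75 ]), 'torque': array([-0.024, -0.006, -0.008]), 'grasp_force': np.float64(0.0), 'gripper_width': np.float64(0.999)} 0.0187
scene {'fov_y': 56.8975, 'cx': 277.4499, 'cy': 200.809, 'pose': [[-0.7433, -0.4954, 0.4495, 1.0637], [0.669, -0.5492, 0.5008, 0.6223], [-0.0012, 0.673, 0.7397, 0.9654], [0.0, 0.0, 0.0, 1.0]]}
top {'fov_y': 48.0427, 'cx': 286.2251, 'cy': 211.1373, 'pose': [[-0.0146, 0.9921, -0.1243, 0.346], [-0.9999, -0.0141, 0.0047, 0.0225], [0.0029, 0.1244, 0.9922, 1.5147], [0.0, 0.0, 0.0, 1.0]]}
```

View pics/scene0.png

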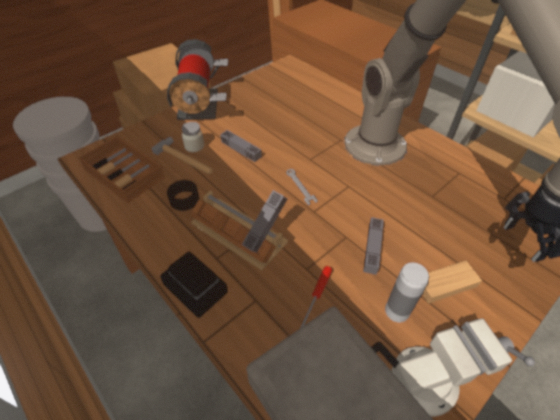

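View pics/top0.png

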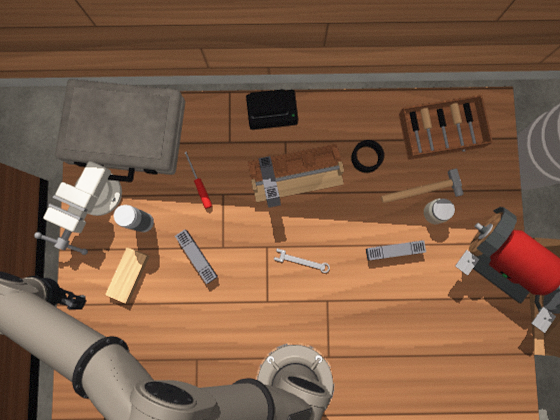

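The scene view shows tubes at (375,245) and (240,145), with the rack and racked tube at (265,220). The top view shows tubes at (197,257) and (396,250), and the rack at (297,175) with its tube at (268,181). I need a crop to tell which way the slope rises.

```bash
cat > h.py <<'E'
import numpy as np, cv2
from station import bot, imaging
def ray(c,u,v):
    f=c["frame"].shape[0]/2/np.tan(np.radians(c["fov_y"])/2)
    P=np.array(c["pose"]); d=P[:3,:3]@np.array([(u-c["cx"])/f,-(v-c["cy"])/f,-1.]); return P[:3,3],d/np.linalg.norm(d)
def plane(c,u,v,z):
    o,d=ray(c,u,v); return o+d*(z-o[2])/d[2]
def proj(c,p):
    f=c["frame"].shape[0]/2/np.tan(np.radians(c["fov_y"])/2)
    P=np.array(c["pose"]); q=P[:3,:3].T@(np.array(p)-P[:3,3]); return np.array([c["cx"]+f*q[0]/-q[2],c["cy"]-f*q[1]/-q[2]])
def two(c1,p1,c2,p2):
    o1,d1=ray(c1,*p1);o2,d2=ray(c2,*p2)
    s=np.linalg.lstsq(np.c_[d1,-d2],o2-o1,rcond=None)[0]
    a,b=o1+s[0]*d1,o2+s[1]*d2; return (a+b)/2,np.linalg.norm(a-b)
E
python3 - <<'E'
import cv2,numpy as np
a=cv2.imread('pics/scene0.png')[180:270,180:300];b=cv2.imread('pics/top0.png')[140:215,240:350]
A=cv2.resize(a,(400,300),interpolation=cv2.INTER_CUBIC);B=cv2.resize(b,(400,273),interpolation=cv2.INTER_CUBIC)
B=np.vstack([B,np.zeros((27,400,3),np.uint8)])
a2=cv2.imread('pics/top0.png');l=cv2.resize(a2[220:295,160:260],(400,300),interpolation=cv2.INTER_CUBIC);r=cv2.resize(a2[215:290,345:445],(400,300),interpolation=cv2.INTER_CUBIC)
cv2.imwrite('pics/crop.png',np.vstack([np.hstack([A,B]),np.hstack([l,r])]))
E
```

```text
(no output)
```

View pics/crop.png

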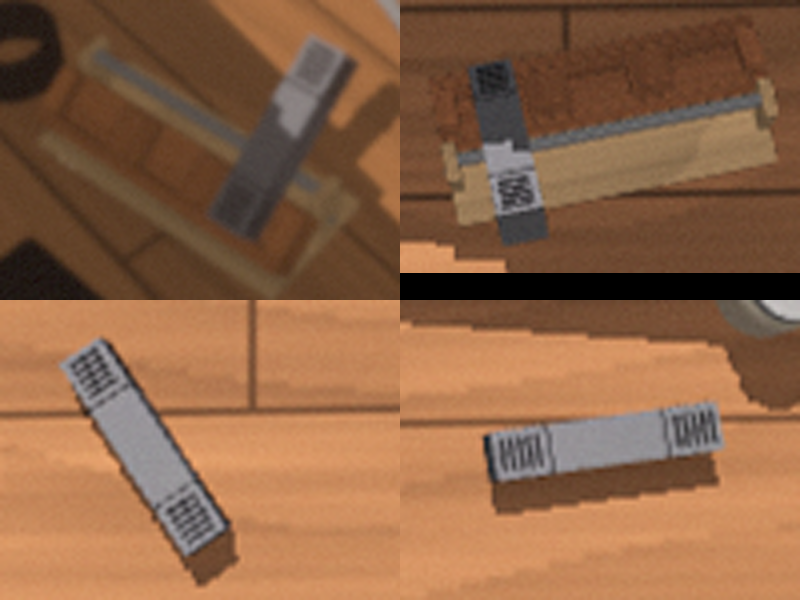

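The slope rises toward the robot: the toe board is on the far side (+x) and the racked tube is in the +Y bay. Next I measure the tubes and the bar line.

```bash
python3 - <<'E'
from h import *
T=imaging.read_camera("top");S=imaging.read_camera("scene")
def grey(c,x0,x1,y0,y1,vmin=110,smax=60):
    h=cv2.cvtColor(c["frame"],cv2.COLOR_RGB2HSV); m=((h[...,1]<smax)&(h[...,2]>vmin)).astype(np.uint8)
    k=np.zeros_like(m);k[y0:y1,x0:x1]=m[y0:y1,x0:x1]
    k=cv2.morphologyEx(k,cv2.MORPH_CLOSE,np.ones((5,5)))
    cs=cv2.findContours(k,0,2)[0]; return max(cs,key=cv2.contourArea)
for n,roi in(("A",(165,225,222,295)),("B",(355,432,232,272))):
    c=grey(T,*roi); p=np.array([plane(T,u,v,.038)[:2] for u,v in c[:,0]],np.float32)
    r=cv2.minAreaRect(p); b=cv2.boxPoints(r); e=[b[1]-b[0],b[2]-b[1]]; L=max(e,key=np.linalg.norm)
    print(n,np.round(r[0],4),np.round(r[1],4),"yaw",np.degrees(np.arctan2(L[1],L[0]))%180, "scene px",proj(S,[*r[0],.038]).round(1))
# tubes in scene
for n,roi in(("A",(355,390,210,280)),("B",(215,268,125,165))):
    c=grey(S,*roi,vmin=60); p=np.array([plane(S,u,v,.038)[:2] for u,v in c[:,0]],np.float32); r=cv2.minAreaRect(p); print(' scene',n,np.round(r[0],3),np.round(r[1],3))
# bar ends
e1,g1=two(T,(341.8,166.7),S,(208.5,196.5)); e2,g2=two(T,(255.1,184),S,(275.4,236.1))
print("bar",e1.round(4),g1,e2.round(4),g2,np.linalg.norm(e1-e2))
# bar mask in top view: bluish grey
f=T["frame"].astype(int); m=np.zeros(f.shape[:2],bool); m[155:195,245:350]=((f[...,2]-f[...,0])>-8)[155:195,245:350]; m[:,262:282]=0
v,u=np.nonzero(m); p=np.array([plane(T,a,b,.068)[:2] for a,b in zip(u,v)],np.float32)
r=cv2.minAreaRect(p); l=cv2.fitLine(p,cv2.DIST_HUBER,0,.01,.01).ravel(); print(len(u),"bar rect",np.round(r[0],4),np.round(r[1],4),"line",l.round(4),np.degrees(np.arctan2(l[1],l[0])), "u",u.min(),u.max())
E
```

```text
A [0.3939 0.3018] [0.1796 0.0392] yaw 33.441635 scene px [373.6 240.1]
B [ 0.4043 -0.3274] [0.0387 0.1794] yaw 96.53626 scene px [239.2 141.2]
 scene A [0.405 0.312] [0.199 0.038]
 scene B [ 0.416 -0.309] [0.06  0.194]
bar [ 0.6648 -0.1594  0.0553] 0.007955715550896478 [0.6141 0.1117 0.0658] 0.0006084600928303376 0.27600284413232157
175 bar rect [ 0.676  -0.0134] [0.0794 0.2627] line [ 0.1783 -0.984   0.6408 -0.0229] -79.73009 u 256 338
```

```bash
python3 - <<'E'
from h import *
T=imaging.read_camera("top");S=imaging.read_camera("scene")
cr=lambda x,y:((x-400)/3.636+240-.36,y/3.636+140-.36)
a=plane(T,*cr(491,62.5),.0643);b=plane(T,*cr(519,213),.165)
print(a,b,b-a,np.linalg.norm((b-a)[:2]),np.degrees(np.arctan2(*(b-a)[1::-1])))
X=np.array([-.984,-.178,0]);Y=np.array([.178,-.984,0])
# toe point of tube c: foot top edge lies 38*sin34 =21.2mm toward -X(level) from toe line
c=(a+b)/2; # centre of top face; tube centre is 19mm along -normal
n=-np.sin(np.radians(34))*X+np.array([0,0,np.cos(np.radians(34))])
cc=c-.019*n; print("tubeC",cc); mid=cc+.09*Y; print("mid",mid,"end",mid+.09*Y)
up=np.cos(np.radians(34))*X+np.array([0,0,np.sin(np.radians(34))])
print("bar from C",mid-.019*n-.024*up, "bar line pt at same y", .6408+(-.0229-(mid-.019*n-.024*up)[1])*0)
# toe board front/right corners and base edges for check
for q in [(776,158),(459,222),(735,20),(432,78)]: print(q,plane(T,*cr(*q),.009).round(3))
E
```

```text
[0.70092689 0.08092357 0.0643    ] [0.55337466 0.0556619  0.165     ] [-0.14755223 -0.02526167  0.1007    ] 0.14969907682367653 -170.28487100957796
tubeC [0.61669611 0.06640154 0.09889829]
mid [ 0.63271611 -0.02215846  0.09889829] end [ 0.64873611 -0.11071846  0.09889829]
bar from C [ 0.64183999 -0.020508    0.06972594] bar line pt at same y 0.6408
(776, 158) [ 0.624 -0.17   0.009]
(459, 222) [0.57  0.113 0.009]
(735, 20) [ 0.751 -0.137  0.009]
(432, 78) [0.701 0.136 0.009]
```

Request:
{"op": "carry_out", "data": {
  "targets": [0,12,-38,0,7.5,0,12,-38,0,7.5,0,12,-38,0,7.5,0,12,-38,0,7.5,0,12,-38,0,7.5,0,12,-38,0,7.5,0,11,-37,-15,7.5,0,11,-37,-15,7.5,0,0,0,-45,0,0,0,0,-45,0,0,0,0,-40,0,0,0,0,0,0,0,0,0,0,0]
}}

```text
t: 1.6
eef_pos: [0.3948, 0.3024, 0.0717]
tool_rot: [-0.0, -0.289, 0.957, -0.0]
contact_force: [0.5, -0.1, 0.5]
gripper_width: 1.001
grasp_force: 0.0
```

Request:
{"op": "carry_out", "data": {
  "targets": [0,0,0,-35,0,0,0,0,-30,0,0,0,0,0,0,180,0,0,0,0,255,0,0,0,0,255,0,0,0,0,255,0,0,0,0,255,0,0,0,0,255,0,0,0,0],
  "newtons": 30
}}

```text
t: 2.5
eef_pos: [0.3957, 0.3033, 0.0081]
tool_rot: [0.001, -0.288, 0.958, 0.001]
contact_force: [-1.6, -0.0, 8.6]
gripper_width: 0.441
grasp_force: 29.7
```

Request:
{"op": "carry_out", "data": {
  "targets": [255,0,0,20,0,255,0,0,40,0,255,0,0,40,0,255,0,0,40,0,255,0,0,40,0,255,0,0,0,0,255,0,0,0,0]
}}

```text
t: 3.2
eef_pos: [0.3949, 0.3023, 0.1871]
tool_rot: [0.001, -0.288, 0.957, 0.0]
contact_force: [0.6, 0.5, -4.8]
gripper_width: 0.436
grasp_force: 32.1
```

```bash
python3 - <<'E'
from h import *
o=bot.get_obs(); print({k:np.round(o[k],3) for k in('t','eef_pos','contact_force','torque','gripper_width','grasp_force','q')})
d=np.array([np.cos(np.radians(33.4)),np.sin(np.radians(33.4)),0]); f=np.cross(d,[0,0,-1]) # moment if heavy end along +d
print("moment about finger line, + = heavy at 33deg end:",o['torque']@f)
E
```

```text
{'t': np.float64(3.2), 'eef_pos': array([0.395, 0.302, 0.187]), 'contact_force': array([ 0.599,  0.47 , -4.8  ]), 'torque': array([-0.009, -0.094, -0.018]), 'gripper_width': np.float64(0.436), 'grasp_force': np.float64(32.084), 'q': array([-0.707,  0.24 , -0.083,  2.016,  0.026,  0.885,  1.352])}
moment about finger line, + = heavy at 33deg end: -0.07370836278995369
```

Request:
{"op": "carry_out", "data": {
  "targets": [255,0,0,0,0,255,0,0,0,0,255,0,0,0,0,255,0,0,0,0],
  "newtons": 8
}}

```text
t: 3.6
eef_pos: [0.3944, 0.302, 0.1854]
tool_rot: [-0.001, -0.289, 0.957, -0.0]
contact_force: [0.4, 0.7, -3.8]
gripper_width: 0.436
grasp_force: 32.1
```

```bash
python3 - <<'E'
from h import *
o=bot.get_obs(); print({k:np.round(o[k],3) for k in('t','eef_pos','contact_force','torque','gripper_width','grasp_force')})
T=imaging.read_camera("top");S=imaging.read_camera("scene")
d=np.array([np.cos(np.radians(33.4)),np.sin(np.radians(33.4)),0]); c=np.array([.395,.302,.20])
for s in(1,-1): print(s,proj(T,c+s*.09*d).round(),proj(S,c+s*.09*d).round())
z=lambda im,x,y,w,h:cv2.resize(im[y:y+h,x:x+w,::-1],(400,400))
cv2.imwrite('pics/sagA.png',np.hstack([z(S["frame"],300,130,150,150),z(T["frame"],130,190,120,120)]))
E
```

```text
{'t': np.float64(3.6), 'eef_pos': array([0.394, 0.302, 0.185]), 'contact_force': array([ 0.422,  0.725, -3.807]), 'torque': array([ 0.073, -0.129,  0.   ]), 'gripper_width': np.float64(0.436), 'grasp_force': np.float64(32.101)}
1 [167. 227.] [382. 230.]
-1 [202. 281.] [387. 181.]
```

View pics/sagA.png

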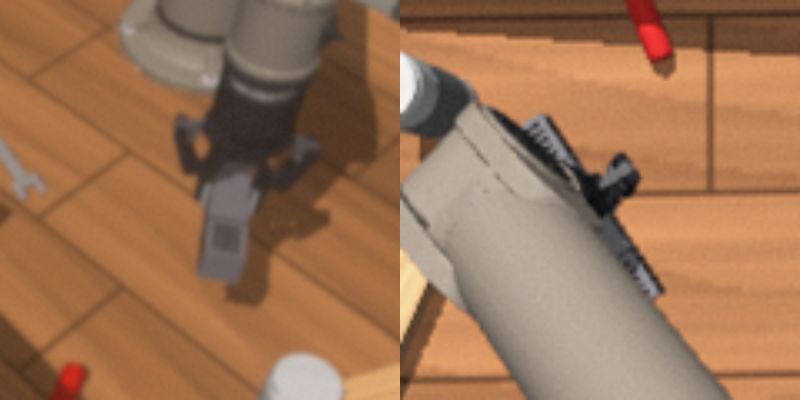

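The picture shows the tube still held level (tip at scene crop (225,270)), because the grip stayed at 32 N. The settled torque of -0.156 N m suggests the heavy end is the one near the robot. I'll loosen the grip through closure counts to confirm.

Request:
{"op": "carry_out", "data": {
  "targets": [152,0,0,0,0,152,0,0,0,0],
  "newtons": 8
}}

```text
t: 3.9
eef_pos: [0.3948, 0.3023, 0.1863]
tool_rot: [-0.0, -0.289, 0.957, -0.0]
contact_force: [-0.1, -0.4, -3.5]
gripper_width: 0.439
grasp_force: 32.1
```

```bash
cat > st.py <<'E'
from h import *
o=bot.get_obs(); print({k:np.round(o[k],3).tolist() for k in('t','eef_pos','contact_force','torque','gripper_width','grasp_force')})
q=o['tool_rot'];a=np.array(q[1:]);y=2*a*a[1]-np.array([0,1,0]);print('tooly',y.round(3),'M about tool y',(o['torque']-np.array([-.024,-.006,-.008]))@y, 'yaw',np.degrees(np.arctan2(y[1],y[0])))
E
python3 st.py
```

```text
{'t': 3.9, 'eef_pos': [0.395, 0.302, 0.186], 'contact_force': [-0.052, -0.385, -3.465], 'torque': [0.025, -0.118, -0.023], 'gripper_width': 0.439, 'grasp_force': 32.099}
tooly [-0.552  0.834 -0.   ] M about tool y -0.12084878224710907 yaw 123.53856443752021
```

Request:
{"op": "carry_out", "data": {
  "targets": [146,0,0,0,0,146,0,0,0,0]
}}

```text
t: 4.1
eef_pos: [0.3948, 0.3023, 0.1864]
tool_rot: [0.0, -0.289, 0.957, 0.0]
contact_force: [-0.3, 0.2, -4.0]
gripper_width: 0.436
grasp_force: 32.1
```

Request:
{"op": "carry_out", "data": {
  "targets": [144,0,0,0,0,144,0,0,0,0]
}}

```text
t: 4.3
eef_pos: [0.3948, 0.3023, 0.1863]
tool_rot: [0.0, -0.289, 0.957, 0.0]
contact_force: [0.2, 0.2, -4.1]
gripper_width: 0.444
grasp_force: 32.1
```

Request:
{"op": "carry_out", "data": {
  "targets": [142,0,0,0,0]
}}

```text
t: 4.4
eef_pos: [0.3947, 0.3023, 0.1863]
tool_rot: [-0.0, -0.289, 0.957, 0.0]
contact_force: [-0.2, 0.4, -2.6]
gripper_width: 0.441
grasp_force: 8.4
```

Request:
{"op": "carry_out", "data": {
  "targets": [142,0,0,0,0]
}}

```text
t: 4.5
eef_pos: [0.3946, 0.3022, 0.1863]
tool_rot: [-0.0, -0.289, 0.957, -0.0]
contact_force: [-0.8, -0.8, -3.9]
gripper_width: 0.444
grasp_force: 8.2
```

```bash
python3 st.py; python3 - <<'E'
from h import *
T=imaging.read_camera("top");S=imaging.read_camera("scene")
z=lambda im,x,y,w,h:cv2.resize(im[y:y+h,x:x+w,::-1],(400,400))
cv2.imwrite('pics/sagA2.png',np.hstack([z(S["frame"],300,130,150,150),z(T["frame"],130,190,120,120)]))
E
```

```text
{'t': 4.5, 'eef_pos': [0.395, 0.302, 0.186], 'contact_force': [-0.782, -0.822, -3.914], 'torque': [-0.078, 0.104, 0.05], 'gripper_width': 0.444, 'grasp_force': 8.158}
tooly [-0.553  0.833 -0.   ] M about tool y 0.12158302544222402 yaw 123.542023134845
```

View pics/sagA2.png

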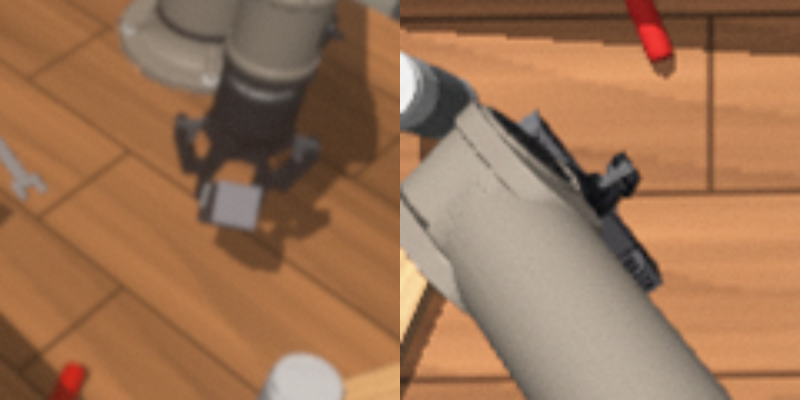

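The far end has risen and the robot-side end hangs down, so the heavy end of A is at heading 213°, which agrees with the torque. I'll lock this tilt, raise the tube and turn its heavy end toward the toe.

Request:
{"op": "carry_out", "data": {
  "targets": [255,0,0,0,0,255,0,0,0,0,255,0,0,32,0,255,0,0,32,0,255,10,-13.5,0,-8.5,255,10,-13.5,0,-8.5,255,10,-13.5,0,-8.5,255,10,-13.5,0,-8.5,255,10,-13.5,0,-8.5,255,10,-13.5,0,-8.5,255,10,-13.5,0,-8.5,255,10,-13.5,0,-8.5,255,10,-13.5,0,-8.5,255,10,-13.5,0,-8.5,255,10,-13.5,0,-8.5,255,10,-13.5,0,-8.5,255,10,-13.5,0,-8.5,255,10,-13.5,0,-8.5],
  "newtons": 35
}}

```text
t: 6.4
eef_pos: [0.5349, 0.1128, 0.2502]
tool_rot: [-0.0, 0.681, 0.733, -0.0]
contact_force: [0.2, -1.0, -3.2]
gripper_width: 0.434
grasp_force: 38.3
```

Request:
{"op": "carry_out", "data": {
  "targets": [255,10,-13.5,0,-8.5,255,10,-13.5,0,-8.5,255,10,-13.5,0,-8.5,255,10,-13.5,0,-8.5,255,10,-13.5,0,-8.5,255,10,-13.5,0,-8.5,255,10,-13.5,0,-8.5,255,10,-13.5,0,-8.5,255,10,-13.5,0,-8.5,255,10,-13.5,0,-8,255,0,0,0,0,255,0,0,0,0]
}}

```text
t: 7.6
eef_pos: [0.6343, -0.0213, 0.2498]
tool_rot: [-0.0, 0.996, 0.089, -0.001]
contact_force: [-0.5, 0.7, -3.3]
gripper_width: 0.434
grasp_force: 38.3
```

```bash
python3 st.py; python3 - <<'E'
from h import *
T=imaging.read_camera("top");S=imaging.read_camera("scene")
np.savez('s1.npz',**{'f':S["frame"]})
z=lambda im,x,y,w,h:cv2.resize(im[y:y+h,x:x+w,::-1],(400,400))
cv2.imwrite('pics/over1.png',np.hstack([z(S["frame"],160,110,180,180),z(T["frame"],220,120,150,150)]))
E
```

```text
{'t': 7.6, 'eef_pos': [0.634, -0.021, 0.25], 'contact_force': [-0.545, 0.731, -3.28], 'torque': [0.048, 0.031, -0.063], 'gripper_width': 0.434, 'grasp_force': 38.282}
tooly [ 0.177 -0.984 -0.   ] M about tool y -0.02343167317669585 yaw -79.80448626106539
```

View pics/over1.png

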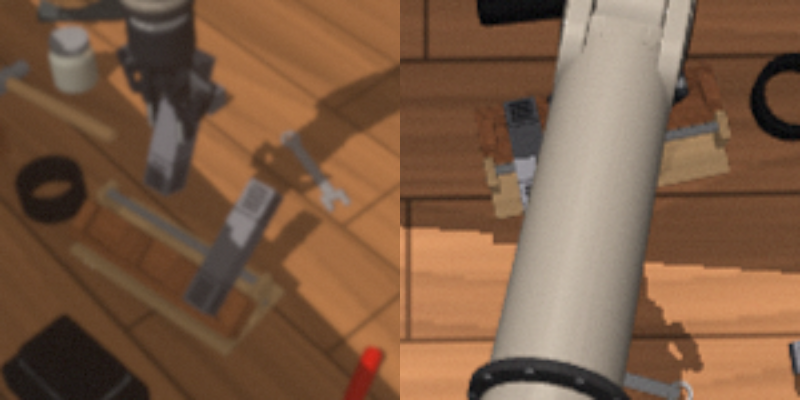

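The tube hangs above the middle bay (foot at scene crop (165,188)), tilted foot-down like the racked one. I'll estimate the tilt from the foot edge.

```bash
python3 - <<'E'
from h import *
S=imaging.read_camera("scene")
print("seen", 160+165*.45,110+189*.45)
h=np.array([np.cos(np.radians(10.2)),np.sin(np.radians(10.2)),0]);Z=np.array([0,0,1.])
piv=np.array([.6343,-.0213,.2498+.0187])
for t in(25,30,34,38,42,46):
    t=np.radians(t);ax=np.cos(t)*h-np.sin(t)*Z;n=np.sin(t)*h+np.cos(t)*Z
    c=piv-.008*n; print(round(np.degrees(t)),proj(S,c+.09*ax+.019*n).round(1),proj(S,c+.09*ax-.019*n).round(1),proj(S,c-.09*ax+.019*n).round(1))
E
```

```text
seen 234.25 195.05
25 [214.5 190.1] [220.2 195.5] [253.7 135.5]
30 [215.6 191.4] [222.  195.8] [252.5 134.4]
34 [216.6 192.3] [223.4 195.8] [251.5 133.7]
38 [217.6 193.1] [224.8 195.7] [250.3 133.1]
42 [218.8 193.7] [226.3 195.5] [249.1 132.6]
46 [220.  194.2] [227.9 195.1] [247.7 132.3]
```

```bash
python3 st.py; python3 - <<'E'
from h import *
S=imaging.read_camera("scene")
cv2.imwrite('pics/over2.png',cv2.resize(S["frame"][120:210,200:300,::-1],(660,594),interpolation=cv2.INTER_CUBIC))
E
```

```text
{'t': 7.75, 'eef_pos': [0.634, -0.02, 0.25], 'contact_force': [0.451, 0.701, -4.316], 'torque': [0.009, 0.007, -0.071], 'gripper_width': 0.436, 'grasp_force': 38.281}
tooly [ 0.177 -0.984 -0.   ] M about tool y -0.006499406575733167 yaw -79.784092617152
```

View pics/over2.png

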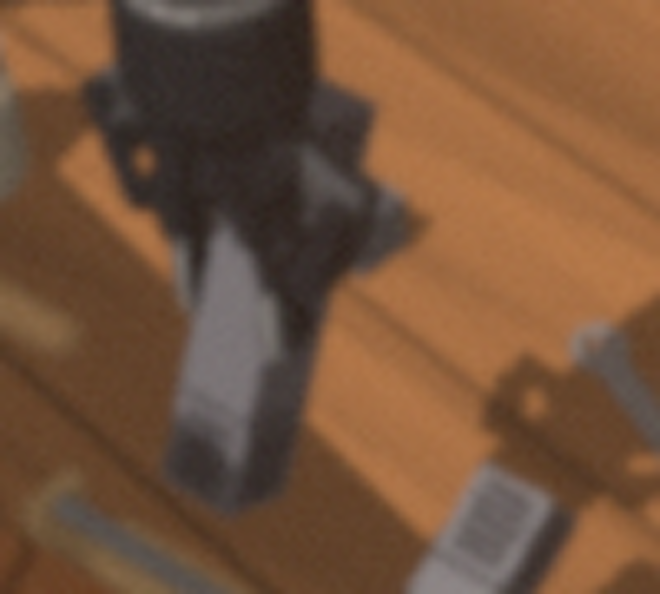

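```bash
python3 - <<'E'
from h import *
S=imaging.read_camera("scene")
h=np.array([np.cos(np.radians(10.2)),np.sin(np.radians(10.2)),0]);Z=np.array([0,0,1.]);Y=np.cross(Z,h)
piv=np.array([.6343,-.0203,.2498+.0187])
print("seen L(225.5,190.9) R(235.6,197.3) bottom right(242.4,194.2)")
for t in(34,45,50,55,60,65,70,75,80,85):
    t=np.radians(t);ax=np.cos(t)*h-np.sin(t)*Z;n=np.sin(t)*h+np.cos(t)*Z
    c=piv-.008*n; f=c+.09*ax; print(round(np.degrees(t)),*[proj(S,f+a*.019*n+b*.019*Y).round(1) for a,b in((1,-1),(1,1),(-1,1))], 'topedge dir',(proj(S,c+.019*n-.019*Y)-proj(S,f+.019*n-.019*Y)).round(1))
# tube C reference corners
from math import cos,sin,radians
t=radians(34);ax=np.cos(t)*h-np.sin(t)*Z;n=np.sin(t)*h+np.cos(t)*Z;c=np.array([.6167,.0664,.0989])
print("C upper corners",[proj(S,c-.09*ax+.019*n+b*.019*Y).round(1) for b in(-1,1)],"seen",200+490/6.6,120+460/6.6,200+552/6.6,120+498/6.6)
E
```

```text
seen L(225.5,190.9) R(235.6,197.3) bottom right(242.4,194.2)
34 [211.6 189.4] [222.1 195.8] [228.8 199.2] topedge dir [ 17.4 -29.2]
45 [214.7 191.2] [225.1 197.5] [232.8 198.5] topedge dir [ 13.9 -30.3]
50 [216.3 191.6] [226.6 197.9] [234.7 197.8] topedge dir [ 12.1 -30.4]
55 [218.  191.8] [228.3 198.1] [236.7 196.9] topedge dir [ 10.3 -30.3]
60 [219.8 191.8] [230.  198.1] [238.6 195.8] topedge dir [  8.5 -30. ]
65 [221.6 191.6] [231.8 197.8] [240.6 194.5] topedge dir [  6.6 -29.4]
70 [223.4 191.1] [233.6 197.3] [242.6 193.1] topedge dir [  4.6 -28.6]
75 [225.3 190.5] [235.5 196.6] [244.5 191.4] topedge dir [  2.7 -27.7]
80 [227.2 189.6] [237.4 195.7] [246.4 189.6] topedge dir [  0.8 -26.5]
85 [229.2 188.6] [239.2 194.6] [248.2 187.7] topedge dir [ -1.1 -25.1]
C upper corners [array([272.4, 188.9]), array([283. , 194.8])] seen 274.24242424242425 189.6969696969697 283.6363636363636 195.45454545454544
```

The tube has swung to about 67° nose-down and is locked there (foot edge (225,191)–(236,197)). I'll land the foot on the bed about 25 mm up from the toe, then swing the gripper down an arc so the tube turns in the pads onto the bar.

```bash
cat > arc.py <<'E'
import numpy as np
def arc(bay,t0,steps,c0=.025,hh=.008,al=.09,c1=0.,verbose=1):
    h=np.array([np.cos(np.radians(10.2)),np.sin(np.radians(10.2)),0]);Z=np.array([0,0,1.])
    U=lambda t:-np.cos(t)*h+np.sin(t)*Z
    N=lambda t:np.sin(t)*h+np.cos(t)*Z
    r=np.radians; s=r(34); toe=np.array(bay)-.09*U(s)-.019*N(s); P=[]
    for k in np.linspace(0,1,steps+1):
        t=r(t0+(34-t0)*k); c=c0+(c1-c0)*k
        P.append(toe+c*U(s)+al*U(t)+(.019+hh)*N(t)-.0187*Z)
    return np.array(P)
if __name__=="__main__":
    np.set_printoptions(suppress=True)
    P=arc([.6325,-.0225,.0989],67,10); print((P*1000).round(1)); print((np.diff(P,axis=0)*1000).round(1))
E
python3 arc.py
```

```text
[[664.9 -16.7 121.5]
 [661.7 -17.2 119.3]
 [658.5 -17.8 116.9]
 [655.4 -18.4 114.1]
 [652.4 -18.9 111.1]
 [649.4 -19.5 107.7]
 [646.6 -20.  104.1]
 [644.  -20.4 100.2]
 [641.4 -20.9  96. ]
 [639.1 -21.3  91.5]
 [636.9 -21.7  86.8]]
[[-3.2 -0.6 -2.1]
 [-3.2 -0.6 -2.5]
 [-3.1 -0.6 -2.8]
 [-3.  -0.5 -3.1]
 [-2.9 -0.5 -3.4]
 [-2.8 -0.5 -3.6]
 [-2.7 -0.5 -3.9]
 [-2.5 -0.5 -4.2]
 [-2.4 -0.4 -4.5]
 [-2.2 -0.4 -4.7]]
```

Request:
{"op": "carry_out", "data": {
  "targets": [255,16,2,0,0,255,15,1,0,0,255,0,0,-40,0,255,0,0,-40,0,255,0,0,-25,0,255,0,0,-10,0,255,0,0,0,0,255,0,0,0,0]
}}

```text
t: 8.65
eef_pos: [0.6666, -0.0188, 0.1368]
tool_rot: [0.0, 0.996, 0.088, 0.001]
contact_force: [0.5, -0.6, -2.9]
gripper_width: 0.441
grasp_force: 38.2
```

Request:
{"op": "carry_out", "data": {
  "targets": [255,0,0,-4,0,255,0,0,-4,0,255,0,0,-3,0,255,0,0,0,0]
}}

```text
t: 9.05
eef_pos: [0.67, -0.0186, 0.1278]
tool_rot: [0.0, 0.996, 0.088, 0.005]
contact_force: [4.1, 0.8, 4.8]
gripper_width: 0.439
grasp_force: 39.5
```

Request:
{"op": "carry_out", "data": {
  "targets": [255,-4,-0.6,-1,0,255,-4,-0.6,-2,0,255,-3.5,-0.6,-2,0,255,-3,-0.5,-3,0,255,-3,-0.5,-3.5,0,255,0,0,0,0]
}}

```text
t: 9.65
eef_pos: [0.651, -0.0218, 0.1155]
tool_rot: [0.0, 0.996, 0.087, 0.003]
contact_force: [1.5, -0.1, 4.3]
gripper_width: 0.441
grasp_force: 38.7
```

Request:
{"op": "carry_out", "data": {
  "targets": [255,-3,0,-4,0,255,-2.5,0,-4,0,255,-2.5,0,-4,0,255,-2,0,-4,0,255,-2,0,-4,0,255,0,0,0,0]
}}

```text
t: 10.25
eef_pos: [0.6371, -0.0215, 0.0932]
tool_rot: [0.0, 0.996, 0.088, 0.001]
contact_force: [3.3, -1.1, 4.0]
gripper_width: 0.439
grasp_force: 36.5
```

```bash
python3 st.py; python3 - <<'E'
from h import *
S=imaging.read_camera("scene")
cv2.imwrite('pics/place1.png',cv2.resize(S["frame"][150:270,180:310,::-1],(643,594),interpolation=cv2.INTER_CUBIC))
E
```

```text
{'t': 10.25, 'eef_pos': [0.637, -0.022, 0.093], 'contact_force': [3.322, -1.145, 3.974], 'torque': [-0.074, -0.665, 0.019], 'gripper_width': 0.439, 'grasp_force': 36.541}
tooly [ 0.174 -0.985  0.   ] M about tool y 0.6401233935953186 yaw -79.9515394434741
```

View pics/place1.png

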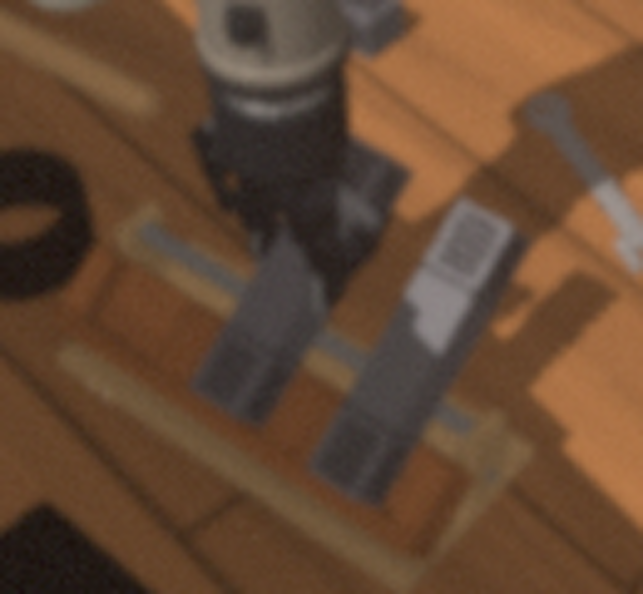

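The new tube lies parallel to the racked one and its foot edge ((195,385)–(262,425)) is in line with the other foot along the toe board. I'll release it and rise.

Request:
{"op": "carry_out", "data": {
  "targets": [138,0,0,0,0,130,0,0,0,0,115,0,0,0,0,95,0,0,0,0,75,0,0,0,0,70,0,0,0,0,70,0,0,0,0,70,0,0,10,0,70,0,0,20,0,70,0,0,40,0,70,0,0,50,0,70,0,0,45,0]
}}

```text
t: 11.5
eef_pos: [0.6362, -0.0219, 0.2607]
tool_rot: [0.0, 0.996, 0.087, 0.0]
contact_force: [1.2, -0.7, 0.6]
gripper_width: 0.727
grasp_force: 0.0
```

```bash
python3 st.py; python3 - <<'E'
from h import *
S=imaging.read_camera("scene")
c=(S["frame"][150:270,180:310,::-1]);cv2.imwrite('pics/place2.png',cv2.resize(c,(643,594),interpolation=cv2.INTER_CUBIC))
E
```

```text
{'t': 11.5, 'eef_pos': [0.636, -0.022, 0.261], 'contact_force': [1.188, -0.653, 0.632], 'torque': [0.035, -0.084, 0.017], 'gripper_width': 0.727, 'grasp_force': 0.0}
tooly [ 0.174 -0.985  0.   ] M about tool y 0.08693187536685572 yaw -79.99587783343999
```

View pics/place2.png

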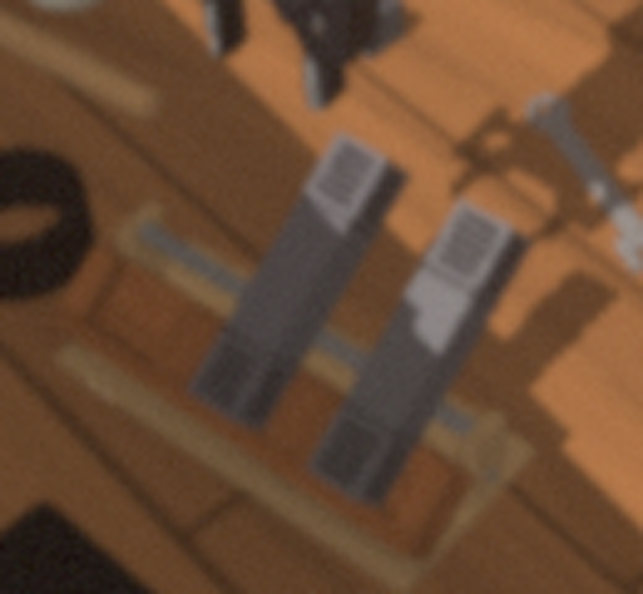

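Tube A is seated parallel to C, with its foot on the same toe line. Next is tube B.

Request:
{"op": "carry_out", "data": {
  "targets": [70,-21,-28,0,7.9,70,-21,-28,0,7.9,0,-21,-28,0,7.9,0,-21,-28,0,7.9,0,-21,-28,0,7.9,0,-21,-28,-10,7.9,0,-21,-28,-10,7.9,0,-21,-28,-10,7.9,0,-21,-27,-10,7.9,0,-21,-27,-10,7.9,0,-22,-27,-10,7.5,0,0,0,-45,0,0,0,0,-45,0,0,0,0,-40,0,0,0,0,0,0,0,0,0,0,0]
}}

```text
t: 13.15
eef_pos: [0.4042, -0.3269, 0.0685]
tool_rot: [-0.0, 0.666, 0.746, -0.0]
contact_force: [1.1, -0.5, 1.1]
gripper_width: 0.998
grasp_force: 0.0
```

```bash
python3 st.py
```

```text
{'t': 13.15, 'eef_pos': [0.404, -0.327, 0.069], 'contact_force': [1.107, -0.549, 1.133], 'torque': [-0.028, 0.014, 0.005], 'gripper_width': 0.998, 'grasp_force': 0.0}
tooly [ 0.994  0.113 -0.   ] M about tool y -0.00202338888310347 yaw 6.506946105207337
```

Request:
{"op": "carry_out", "data": {
  "targets": [0,0,0,-35,0,0,0,0,-28,0,0,0,0,0,0,180,0,0,0,0,255,0,0,0,0,255,0,0,0,0,255,0,0,0,0,255,0,0,0,0,255,0,0,20,0,255,0,0,40,0,255,0,0,40,0,255,0,0,40,0,255,0,0,40,0,255,0,0,0,0,255,0,0,0,0,255,0,0,0,0,255,0,0,0,0,255,0,0,0,0],
  "newtons": 30
}}

```text
t: 14.95
eef_pos: [0.4035, -0.326, 0.1835]
tool_rot: [-0.001, 0.666, 0.746, -0.0]
contact_force: [-0.2, 0.3, -4.0]
gripper_width: 0.441
grasp_force: 32.1
```

```bash
python3 st.py
```

```text
{'t': 14.95, 'eef_pos': [0.403, -0.326, 0.184], 'contact_force': [-0.168, 0.282, -3.956], 'torque': [0.119, 0.046, 0.004], 'gripper_width': 0.441, 'grasp_force': 32.146}
tooly [ 0.994  0.114 -0.001] M about tool y 0.14838045656654347 yaw 6.532570523687284
```

The torque of +0.148 N m puts B's heavy end at -Y. I'll let it sag, lock it, and travel over the end bay, turning +93.7°.

Request:
{"op": "carry_out", "data": {
  "targets": [146,0,0,0,0,144,0,0,0,0,144,0,0,0,0,142,0,0,0,0,142,0,0,0,0,142,0,0,0,0],
  "newtons": 8
}}

```text
t: 15.55
eef_pos: [0.4042, -0.3265, 0.1848]
tool_rot: [0.0, 0.666, 0.746, 0.0]
contact_force: [-0.8, 0.4, -4.4]
gripper_width: 0.441
grasp_force: 8.8
```

Request:
{"op": "carry_out", "data": {
  "targets": [255,0,0,0,0,255,0,0,0,0,255,0,0,33,0,255,0,0,33,0,255,23,18,0,7.8,255,23,18,0,7.8,255,23,18,0,7.8,255,23,18,0,7.8,255,23,18,0,7.8,255,23,18,0,7.8,255,23,18,0,7.8,255,23,18,0,7.8,255,23,19,0,7.8,255,23,19,0,7.8,255,23,19,0,7.8,255,24,19,0,7.9,255,0,0,0,0,255,0,0,0,0],
  "newtons": 35
}}

```text
t: 17.35
eef_pos: [0.6814, -0.1059, 0.25]
tool_rot: [-0.001, -0.09, 0.996, 0.0]
contact_force: [-1.1, -1.2, -3.5]
gripper_width: 0.443
grasp_force: 37.0
```

```bash
python3 st.py; python3 - <<'E'
from h import *
S=imaging.read_camera("scene")
cv2.imwrite('pics/over3.png',cv2.resize(S["frame"][110:230,150:280,::-1],(643,594),interpolation=cv2.INTER_CUBIC))
h=np.array([np.cos(np.radians(10.2)),np.sin(np.radians(10.2)),0]);Z=np.array([0,0,1.]);Y=np.cross(Z,h)
piv=np.array(bot.get_obs()['eef_pos'])+.0187*Z
k=643/130
for t in(0,34,45,55,60,65,70,75,80,85):
    t=np.radians(t);ax=np.cos(t)*h-np.sin(t)*Z;n=np.sin(t)*h+np.cos(t)*Z
    c=piv-.012*n; f=c+.09*ax; print(round(np.degrees(t)),*[((proj(S,f+a*.019*n+b*.019*Y)-[150,110])*k).round() for a,b in((1,-1),(1,1),(-1,1))])
E
```

```text
{'t': 17.35, 'eef_pos': [0.681, -0.106, 0.25], 'contact_force': [-1.134, -1.162, -3.472], 'torque': [-0.08, 0.011, 0.01], 'gripper_width': 0.443, 'grasp_force': 36.999}
tooly [-0.178  0.984  0.   ] M about tool y 0.026937396689822483 yaw 100.27458455200792
0 [111. 293.] [161. 323.] [174. 375.]
34 [146. 350.] [194. 380.] [232. 398.]
45 [164. 358.] [212. 388.] [254. 394.]
55 [183. 361.] [230. 391.] [275. 386.]
60 [192. 361.] [239. 390.] [286. 381.]
65 [202. 359.] [249. 388.] [296. 374.]
70 [212. 357.] [259. 386.] [306. 367.]
75 [222. 353.] [269. 382.] [316. 358.]
80 [232. 349.] [279. 377.] [326. 349.]
85 [242. 343.] [289. 372.] [335. 340.]
```

View pics/over3.png

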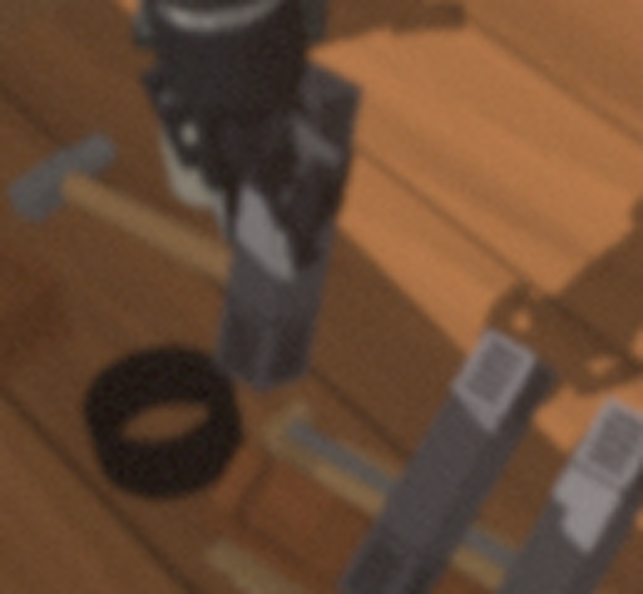

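B hangs at about 70° (foot corners (218,362), (263,390), (305,378)) with its heavy foot over the end bay. I'll use the same landing as before.

Request:
{"op": "carry_out", "data": {
  "targets": [255,0,0,-40,0,255,0,0,-40,0,255,0,0,-25,0,255,0,0,-10,0,255,0,0,0,0,255,0,0,-4,0,255,0,0,-4,0,255,0,0,-2,0,255,0,0,0,0]
}}

```text
t: 18.3
eef_pos: [0.6839, -0.1067, 0.1284]
tool_rot: [0.003, -0.089, 0.996, -0.001]
contact_force: [1.8, 0.2, 4.0]
gripper_width: 0.439
grasp_force: 38.8
```

Request:
{"op": "carry_out", "data": {
  "targets": [255,-4,-0.6,-1.5,0,255,-4,-0.6,-2,0,255,-3.5,-0.6,-2,0,255,-3,-0.5,-3,0,255,-3,-0.5,-3.5,0,255,0,0,0,0]
}}

```text
t: 18.9
eef_pos: [0.6656, -0.1097, 0.1161]
tool_rot: [0.003, -0.089, 0.996, -0.0]
contact_force: [1.6, -0.0, 5.5]
gripper_width: 0.439
grasp_force: 38.6
```

Request:
{"op": "carry_out", "data": {
  "targets": [255,-3,0,-4,0,255,-2.5,0,-4,0,255,-2.5,0,-4,0,255,-2,0,-4,0,255,-2,0,-4,0,255,0,0,0,0]
}}

```text
t: 19.5
eef_pos: [0.6523, -0.1094, 0.0941]
tool_rot: [0.001, -0.089, 0.996, -0.0]
contact_force: [3.1, -0.5, 2.9]
gripper_width: 0.438
grasp_force: 36.3
```

```bash
python3 st.py
```

```text
{'t': 19.5, 'eef_pos': [0.652, -0.109, 0.094], 'contact_force': [3.132, -0.5, 2.909], 'torque': [-0.055, -0.675, 0.042], 'gripper_width': 0.438, 'grasp_force': 36.301}
tooly [-0.178  0.984 -0.   ] M about tool y -0.652322340262261 yaw 100.24162805470036
```

Request:
{"op": "carry_out", "data": {
  "targets": [138,0,0,0,0,130,0,0,0,0,115,0,0,0,0,95,0,0,0,0,75,0,0,0,0,70,0,0,0,0,70,0,0,0,0,70,0,0,10,0,70,0,0,20,0,70,0,0,40,0,70,0,0,50,0,70,0,0,45,0,70,-40,-20,0,0,70,-40,-20,0,0,70,-40,-20,0,0,70,-40,-20,0,0,70,-40,-20,0,0,70,0,0,0,0]
}}

```text
t: 21.3
eef_pos: [0.4463, -0.213, 0.2597]
tool_rot: [-0.001, -0.085, 0.996, -0.0]
contact_force: [1.4, -0.6, 0.5]
gripper_width: 0.719
grasp_force: 0.0
```

```bash
python3 st.py; python3 - <<'E'
from h import *
S=imaging.read_camera("scene");T=imaging.read_camera("top")
a=cv2.resize(S["frame"][165:275,180:300,::-1],(400,367),interpolation=cv2.INTER_CUBIC);b=cv2.resize(T["frame"][130:230,240:350,::-1],(400,367),interpolation=cv2.INTER_CUBIC)
cv2.imwrite('pics/final.png',np.hstack([a,b]))
E
```

```text
{'t': 21.3, 'eef_pos': [0.446, -0.213, 0.26], 'contact_force': [1.361, -0.618, 0.533], 'torque': [-0.019, -0.016, 0.08], 'gripper_width': 0.719, 'grasp_force': 0.0}
tooly [-0.17   0.985 -0.001] M about tool y -0.010507259463919191 yaw 99.78802966984465
```

View pics/final.png

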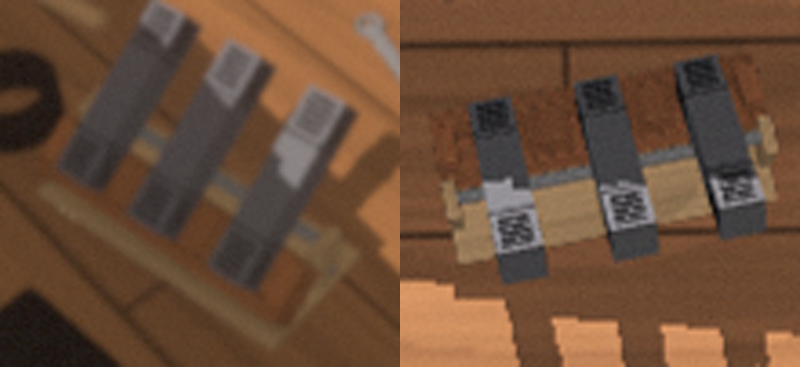

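In both views all three tubes are parallel. The feet lie on one toe line (top crop (490,100), (596,81), (697,61)), and the upper ends line up too.

```bash
python3 -c "
from station import bot
print(bot.hand_in())"
```

```text
the job is handed in; nothing more can be done
None
```

Both cutter tubes are racked heavy end down with their feet on the toe board, tube A in the middle bay and tube B in the end bay; the job was handed in at about 21 s, and the hand-in call returned no verdict.

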